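Unclip the flat battery pack from the clamped drill and push it home in the charger

ROBOT

A 7-joint arm with a two-finger parallel gripper is mounted at the origin on the work surface. World frame = base frame: x ahead of the robot, y to its left, z up, the work surface at z = 0. Lengths are in m, angles in rad, forces in N, time in s.
With the tool pointing down it reaches from about 0.375 to 0.925 m from the base axis. Payload 3.1 kg.
Tool frame: the origin (TCP) lies between the finger pads; the fingertips stand 19 mm ahead of it and the grasp point (between the pads) is the TCP; z points along the fingers, y is the direction in which the jaws open and shut (so a half turn about z gives the same grasp; the last joint's range is limited). The gripper opens to 85 mm and grips with 20 to 120 N. Pads are 22 mm wide; open, the fingers measure 114 mm over their backs; the gripper's body (76 mm by 85 mm) begins 54 mm behind the grasp point. The pads swing forward as they close: fully open they stand 13 mm farther back than shut.
Start: joints at [-1.353, 0.383, 0.044, 1.598, -0.018, 1.161, -0.05], TCP at [0.202, 0.618, 0.25] pointing down, gripper open.
Joint ranges: [-2.61, 2.61], [-0.41, 2.15], [-1.48, 1.57], [0, 2.5], [-1.57, 4.71], [0.05, 1.97], [-2.85, 2.85]. Speed limits (rad/s): [2.79, 2.79, 3.14, 3.14, 3.14, 3.14, 3.14].

INTERFACE

Orientations are given as a unit quaternion [x, y, z, w].
In Python, from bench import move_ptp, movel, move_j, move_gripper, pause, inverse_kinematics, read_camera, camera_params, MotionError, sign_off, look_for, tip_of, read_time_s, read_qpos, read_joint_vel, read_effort, read_eef_pos, read_tcp_rot, read_ft_force, read_ft_torque, read_finger_gap gives the robot as it stands. Calls block until the motion is done:
- move_ptp(position, orientation): joint-space move of the TCP to a pose.
- movel(position, orientation=None, speed=0.15): straight line of the TCP; orientation=None keeps the orientation; speed is the mean speed in m/s.
- move_j(angles): joint-space move.
- move_gripper(opening, effort=None): finger opening in m; effort is the grip in N (None keeps the last); returns when the fingers have stopped.
- pause(seconds).
- inverse_kinematics(position, orientation): joint angles nearest the present ones, or None.
- read_camera(name): name is "scene" or "top"; returns the picture (384x512x3 uint8, red, green, blue); there is no depth.
- camera_params(name): a dict with "K" (3x3 intrinsics, pixels), "dist_coeffs" ([k1, k2, p1, p2, k3] as OpenCV has them; the pictures are not rectified), "camera_from_world" (4x4, takes a point from world to camera coordinates). Camera axes: x right, y down, z forward; pixel columns grow to the right and rows downward; lengths in m; the calibration is good to about 2 mm. A picture is of the moment at which its call begins. camera_params takes no time and is no camera call.
A pose or a line that the arm cannot do raises MotionError and nothing moves.
- sign_off(): hands the job in, once; it reports no verdict.
Trained networks look in the newest picture that a camera, given by its name, has taken for a name from the list of things; names that differ only in an ending like _2 or _b are one class to them, and where a whole thing is asked for, a point or a joint stands for the part that bears it (a point fixed in the world has none). Each returns a list of dicts, best first, with "confidence" (0 to 1); they miss things now and then, are a little off and sometimes report something else, mostly with a low value. They report only what shows in the picture. A call takes as long as a camera call. They do not tell look-alikes from the thing itself.
- look_for(camera, name): "at" ([column, row] in pixels, amid what is visible of it).
- tip_of(camera, name): "at" ([column, row] in pixels: a listed point, or the origin of a listed thing).
Readings, each from a call of its own:
- read_time_s(): time.
- read_qpos(): joint angles.
- read_joint_vel(): joint speeds.
- read_effort(): joint torques, N m.
- read_eef_pos(): TCP position.
- read_tcp_rot(): TCP orientation.
- read_ft_force(): force on the tool from outside, world axes, zero at the start.
- read_ft_torque(): the same for the moment, N m.
- read_finger_gap(): finger opening in m.
Only numpy, scipy, OpenCV 4.12 (cv2) and the standard library are available. Lean on these libraries where they do the work, as an engineer would, in place of code of your own. Each camera call takes 0.05 s, during which the arm holds its last target.

TASK

The drill in the bench clamp has a flat battery: squeeze the pack's two sprung orange tabs in and, keeping them squeezed, lift the pack straight up out of the drill's foot without yanking on a catch that still holds. Then push it, stem down, into the charger until it is fully home, with no gap between pack and charger, without forcing it, and let go. Do not crush the tabs, and leave the other things on the table where they are.

Things in the scene. Friction and masses are not known exactly. Their poses are not given: they have to be found in the camera images.
- pack_center (a point): Battery pack, black, 64 (x) x 54 (y) x 48 mm tall, 0.22 kg, with a 36 x 30 mm stem reaching 38 mm below its underside (last 9 mm tapered 3 mm a side). Latched in the drill's upturned foot at the start. Half a turn makes no difference. Point: on its axis, 26 mm above the underside, half-way up the tabs; z up. The tabs are on the +y and -y faces.
- tab_a_face (a point): Centre of the outer face of the orange tab on the pack's +y side, 28 mm wide, 26 mm tall, 5.5 mm proud. Sprung, it moves 5 mm inward: 4 N starts it, 11 N holds it fully in; it cracks above 45 N. Its barbed prong reaches 18 mm below the pack's underside and catches under a lip in the foot until the tab is 4 mm in.
- tab_b_face (a point): The like tab on the -y side. Over both tabs: 65 mm out, 55 mm fully in. Both must be in together, and stay so while the pack rises its first 15 mm.
- drill_foot (a point): Centre of the flat top of the drill's foot (70 mm along x, 62 along y), 205 mm above the table; the pack's underside rests on it. z up. The socket below has 1 mm of play a side round the stem. Sprung terminals rub the stem: once freed, the pack still resists with some 3 to 6 N besides its weight for about 13 mm; the stem is out at 38 mm.
- drill: Cordless drill held rigidly in a red bench clamp, handle up, chuck towards its +x. Origin on the table straight below the foot. Motor, chuck, bit and clamp lie below 110 mm, from 66 mm behind to 171 mm ahead of the origin; a 48 x 40 mm handle rises to the foot.
- charger_mouth (a point): Centre of the well's mouth in the flat top of the grey charger (120 x 100 mm, top 76 mm above the table), z up. Well 46 mm deep, 1.2 mm of play a side round the stem, slots open for the prongs, no catch. Pack's tabs towards the charger's +y and -y sides, either way round. Home: pack's underside flat on this top.
- charger_pad: Soft foam pad, 150 x 130 x 14 mm, under the charger; origin mid-underside. Sprung terminals in the well meet the stem when it is 24 mm in: a bump, then steady rubbing, 8 to 16 N down to home; over 30 N is forcing it. The foam gives several mm under this (and recovers), so home then lies lower than first measured; force climbs further only once home.
- glue: White glue bottle with an orange cap, standing, 54 mm across, 150 mm tall; origin at the centre of its underside.
- screwdriver: Screwdriver with a red handle, 190 mm long, lying along its x axis.
- screw_tin: Round metal tin of screws, 68 mm across, 50 mm tall, open; origin at the centre of its underside.
Mind the look-alikes: they are no part of the job. What is shaped like the charger_pad but purple is not meant.

How it is judged:
By the outcome, as a careful person would: the job done as asked, in the order asked, and still so for the second after the job is handed in, with the robot touching nothing.
It also fails if it takes over 42 s, if anything falls off the work surface, if the arm or the gripper's body presses on something with over 40 N, if the wrist force passes 120 N, or if a joint passes its speed limit or range.

## Working session

There is one attempt and no reset: what is moved stays moved. The work goes in short steps, each a Python script; the robot and the scene stay as the last script left them, time stands still between calls to the robot, and variables do not carry over. Pictures are saved under pics/ and viewed, and the job is handed in when it is done.

```bash
mkdir -p pics; ls; python3 - <<'E'
from bench import *
import cv2
print(read_time_s(), read_eef_pos(), read_tcp_rot(), read_finger_gap(), read_ft_force())
for c in ("scene","top"):
    im=read_camera(c); cv2.imwrite(f"pics/{c}0.png",cv2.cvtColor(im,cv2.COLOR_RGB2BGR))
    p=camera_params(c); print(p)
    for n in ("pack_center","tab_a_face","drill_foot","charger_mouth","charger_pad","drill"):
        print(c,n,[(([round(float(v),1) for v in d["at"]]),round(float(d["confidence"]),2)) for d in tip_of(c,n)])
print(read_time_s())
E
```

```text
pics
0.0 [0.20158831 0.61699655 0.24886717] [ 1.57210669e-01  9.87564193e-01 -1.32303136e-03 -1.37246781e-04] 0.08500954162074975 [-0.19107534  0.06398494 -0.4635301 ]
{'K': array([[413.99577071,   0.        , 254.27682784],
       [  0.        , 413.99577071, 193.83188911],
       [  0.        ,   0.        ,   1.        ]]), 'dist_coeffs': array([-0.13965659,  0.        ,  0.        ,  0.        ,  0.        ]), 'camera_from_world': array([[-0.3016616 ,  0.95330874, -0.01423841,  0.18282993],
       [ 0.7201806 ,  0.21805423, -0.65862908, -0.30184932],
       [-0.62477211, -0.20893733, -0.75233304,  1.27599185],
       [ 0.        ,  0.        ,  0.        ,  1.        ]])}
scene pack_center [([383.4, 214.9], 0.78)]
scene tab_a_face [([379.3, 222.3], 0.45), ([400.3, 222.5], 0.4)]
scene drill_foot [([380.6, 221.2], 0.91)]
scene charger_mouth [([222.0, 127.4], 0.76), ([178.3, 188.9], 0.62)]
scene charger_pad [([218.3, 149.5], 0.72), ([180.6, 210.0], 0.63)]
scene drill [([360.0, 281.7], 0.8)]
{'K': array([[490.72797712,   0.        , 255.15282685],
       [  0.        , 490.72797712, 195.39886087],
       [  0.        ,   0.        ,   1.        ]]), 'dist_coeffs': array([0.00533074, 0.        , 0.        , 0.        , 0.        ]), 'camera_from_world': array([[-2.33283527e-02, -9.99719931e-01, -3.98084922e-03,
         3.08976680e-03],
       [-9.90544796e-01,  2.36523562e-02, -1.35135389e-01,
         5.81258603e-01],
       [ 1.35191698e-01,  7.90723466e-04, -9.90819146e-01,
         1.18260818e+00],
       [ 0.00000000e+00,  0.00000000e+00,  0.00000000e+00,
         1.00000000e+00]])}
top pack_center [([141.1, 171.9], 0.81)]
top tab_a_face [([125.0, 170.5], 0.53)]
top drill_foot [([143.6, 174.4], 0.61)]
top charger_mouth [([335.9, 306.3], 0.78), ([336.4, 205.2], 0.57)]
top charger_pad [([326.8, 302.3], 0.89), ([328.6, 211.2], 0.73)]
top drill [([160.2, 185.7], 0.89)]
0.7
```

```bash
python3 - <<'E'
import cv2
for c,b in (("scene",(300,150,470,320)),("top",(60,110,230,280))):
    im=cv2.imread(f"pics/{c}0.png")
    cv2.imwrite(f"pics/{c}0_big.png",cv2.resize(im,(768,576),interpolation=cv2.INTER_CUBIC))
    x0,y0,x1,y1=b
    cv2.imwrite(f"pics/{c}0_crop.png",cv2.resize(im[y0:y1,x0:x1],(600,600),interpolation=cv2.INTER_CUBIC))
E
```

```text
(no output)
```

View pics/scene0_big.png

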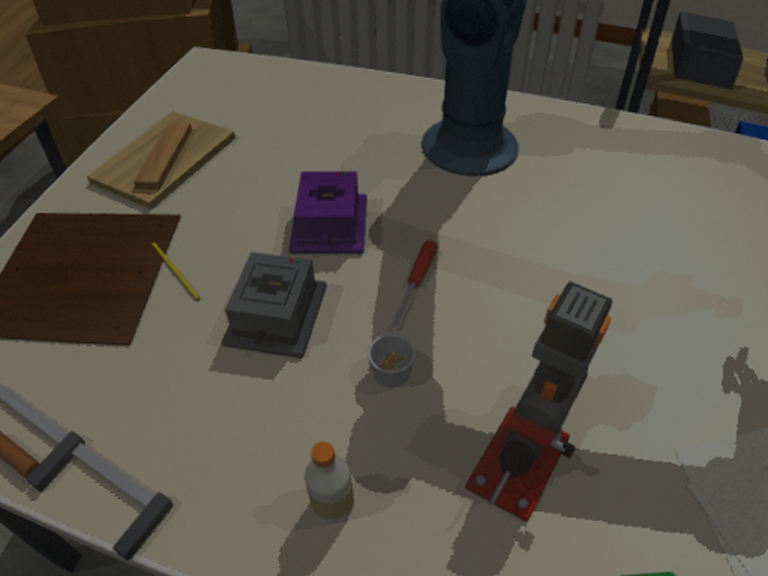

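View pics/top0_big.png

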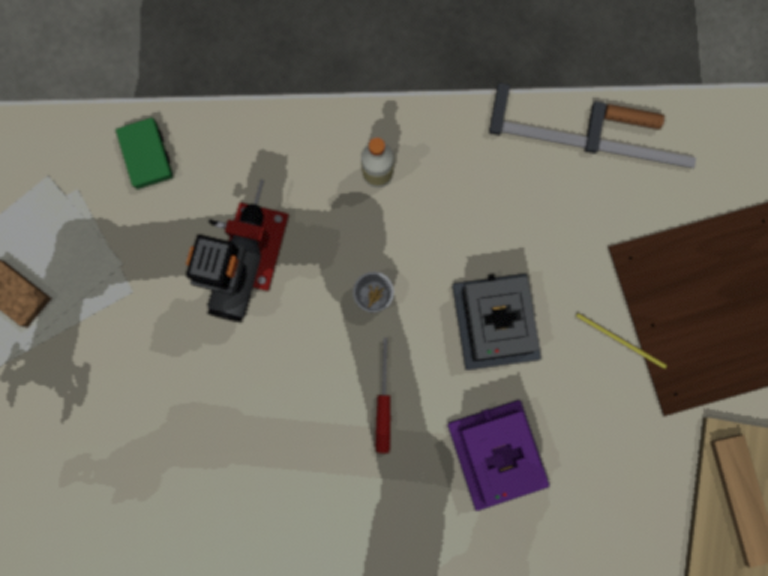

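View pics/top0_crop.png

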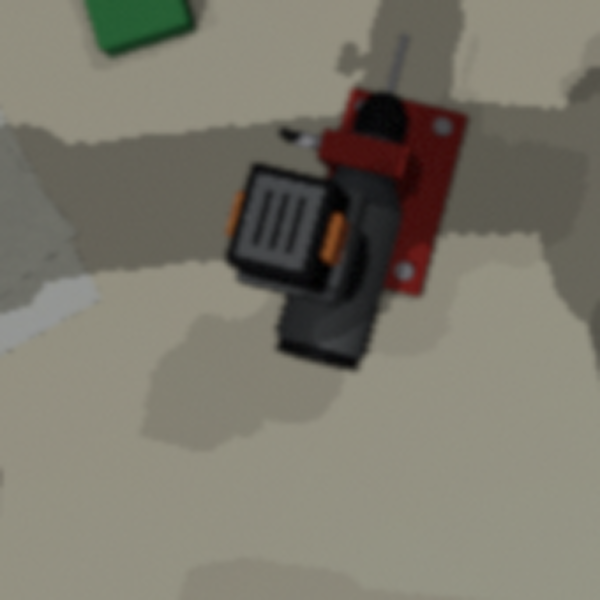

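View pics/scene0_crop.png

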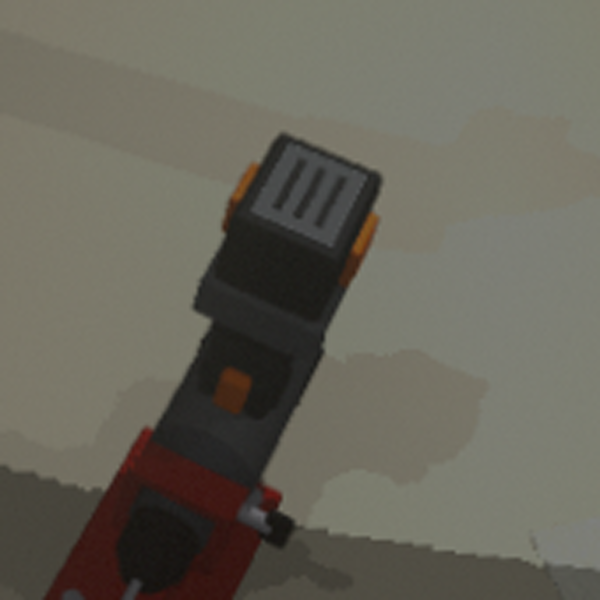

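Two charger-shaped things are in view: purple at top (335,306) / scene (219,128), and grey at top (335,210) / scene (179,189). The description says a grey charger, and purple is explicitly not meant, so it is the grey one. I'll confirm that in a crop and measure corner geometry.

```bash
cat > h.py <<'E'
import numpy as np, cv2
from bench import *
from scipy.optimize import least_squares
def proj(c,P):
    p=camera_params(c); T=p["camera_from_world"]
    r,_=cv2.Rodrigues(T[:3,:3])
    return cv2.projectPoints(np.asarray(P,float).reshape(-1,3),r,T[:3,3],p["K"],p["dist_coeffs"])[0].reshape(-1,2)
def back(c,uv,z):
    p=camera_params(c);T=p["camera_from_world"]
    n=cv2.undistortPoints(np.array([[uv]],float),p["K"],p["dist_coeffs"])[0,0]
    d=T[:3,:3].T@np.array([n[0],n[1],1]); o=-T[:3,:3].T@T[:3,3]
    return o+d*(z-o[2])/d[2]
def box(x,y,yaw,lx,ly,z):
    c,s=np.cos(yaw),np.sin(yaw)
    return np.array([[x+c*a-s*b,y+s*a+c*b,z] for a,b in ((lx/2,ly/2),(-lx/2,ly/2),(-lx/2,-ly/2),(lx/2,-ly/2))])
E
python3 - <<'E'
from h import *
for c,uv1,uv2,f in (("scene",(383.4,214.9),(178.3,188.9),(380.6,221.2)),("top",(141.1,171.9),(336.4,205.2),(143.6,174.4))):
    print(c,"pack",back(c,uv1,.231),"foot",back(c,f,.205),"charger",back(c,uv2,.090))
for c,b in (("scene",(140,150,230,240)),("top",(290,170,380,260))):
    im=cv2.imread(f"pics/{c}0.png");x0,y0,x1,y1=b
    cv2.imwrite(f"pics/{c}0_ch.png",cv2.resize(im[y0:y1,x0:x1],(540,540),interpolation=cv2.INTER_CUBIC))
cv2.imwrite("pics/ch_both.png",cv2.resize(np.hstack([cv2.imread("pics/scene0_ch.png"),cv2.imread("pics/top0_ch.png")]),(800,400)))
E
```

```text
scene pack [0.60959617 0.22817927 0.231     ] foot [0.60241115 0.22838298 0.205     ] charger [ 0.54498214 -0.19367408  0.09      ]
top pack [0.61084814 0.22880871 0.231     ] foot [0.61019163 0.22948681 0.205     ] charger [ 0.54614575 -0.20326925  0.09      ]
```

View pics/ch_both.png

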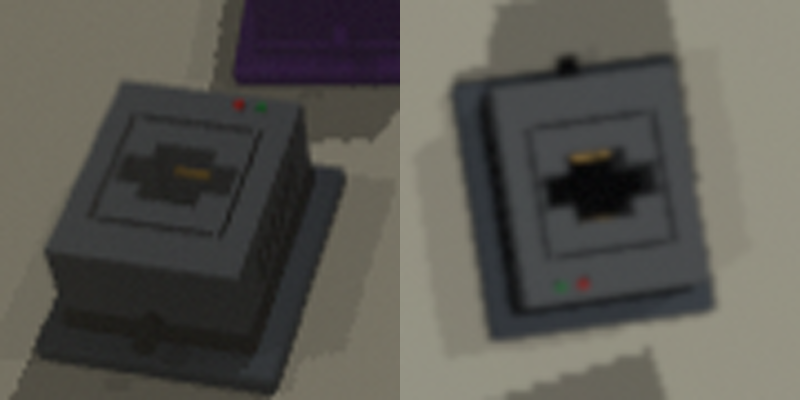

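The crop confirms the grey charger on a blue-grey pad. Its prong slots run left and right in the top view, so the tabs go along world ±y approximately. Next I'll fit poses to the corners.

```bash
cat > fit.py <<'E'
from h import *
k=90/400
ch={"scene":[(140+x*k,150+y*k) for x,y in ((122,80),(305,108),(240,277),(47,250))],
    "top":[(290+x*k,170+y*k) for x,y in ((90,90),(272,57),(312,282),(122,310))]}
for nm,d,z,dim in (("ch",ch,.076,(.12,.10)),):
    for cams in (("scene",),("top",),("scene","top")):
        def res(p):
            r=[]
            for c in cams:
                q=proj(c,box(p[0],p[1],p[2],*dim,z)); 
                for u in d[c]:
                    e=q-np.array(u); r+=list(e[np.argmin((e**2).sum(1))])
            return r
        P0=np.mean([back(c,np.mean(d[c],0),z) for c in cams],0)
        s=min((least_squares(res,[P0[0],P0[1],a]) for a in np.radians([-15,-5,5,15])),key=lambda s:s.cost)
        print(nm,cams,s.x[:2],np.degrees(s.x[2]),s.cost,np.round(s.fun,1))
E
python3 fit.py
python3 - <<'E'
from h import *
# overlay pack from joint guess with yaw options; crop 80px
def ov(c,b,sets,name,s):
    im=cv2.imread(f"pics/{c}0.png");x0,y0,x1,y1=b
    o=cv2.resize(im[y0:y1,x0:x1],None,fx=s,fy=s,interpolation=cv2.INTER_CUBIC)
    o=cv2.convertScaleAbs(o,alpha=1.7)
    o2=o.copy()
    for P,col in sets:
        q=(((proj(c,P)-[x0,y0])+.5)*s).astype(int); cv2.polylines(o2,[q],True,col,1)
    return np.hstack([o,o2])
yaw=np.radians(-13)
S=[(box(.61,.2285,yaw,.064,.054,.253),(0,255,0)),(box(.61,.2285,yaw,.07,.062,.205),(255,0,255))]
a=ov("scene",(350,180,420,240),S,"",5.7);b=ov("top",(115,145,185,205),S,"",5.7)
cv2.imwrite("pics/pk_ov.png",np.vstack([a,b])[:600,:800])
E
```

```text
ch ('scene',) [ 0.53402621 -0.19621992] 6.700319818352495 1.071201596338077 [ 0.4 -0.1 -0.1 -1.1  0.   0.7 -0.3  0.3]
ch ('top',) [ 0.5328139  -0.20094932] 7.144562270870704 1.4359388742977515 [-0.1 -0.2 -0.3  1.1 -0.5 -0.4  0.9 -0.5]
ch ('scene', 'top') [ 0.53297343 -0.19873394] 6.97387869035975 6.291595800306908 [-0.5 -0.5 -1.  -1.8 -0.7 -0.  -1.1 -0.2 -1.  -0.3 -1.1  1.1 -1.5 -0.4
 -0.1 -0.6]
```

View pics/pk_ov.png

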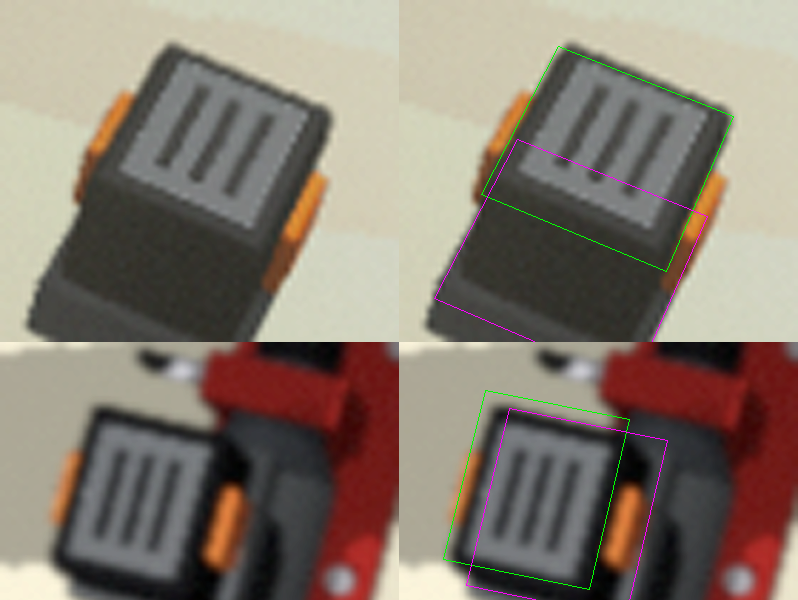

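```bash
cat > inlay.py <<'E'
from h import *
def seg(im,b,thr=None):
    x0,y0,x1,y1=b; s=8
    g=cv2.resize(im[y0:y1,x0:x1],None,fx=s,fy=s,interpolation=cv2.INTER_CUBIC)
    return g,s
def fit_pack(uvs,z,p0,free=True):
    """uvs {cam: 4 inlay corners}; fit x,y,yaw,lx,ly"""
    def res(p):
        r=[]
        for c in uvs:
            q=proj(c,box(p[0],p[1],p[2],p[3],p[4],z))
            for u in uvs[c]:
                e=q-np.array(u); r+=list(e[np.argmin((e**2).sum(1))])
        return r
    return least_squares(res,p0)
E
python3 - <<'E'
from inlay import *
s=5.7
ov={}
sc=[(350+x/s-.5,180+y/s-.5) for x,y in ((187,58),(312,112),(252,228),(120,170))]
tp=[(115+x/s-.5,145+(y-342)/s-.5) for x,y in ((108,432),(217,447),(182,582),(74,556))]
for d in ({"scene":sc},{"top":tp},{"scene":sc,"top":tp}):
    f=fit_pack(d,.253,[.605,.2285,-.23,.05,.04]); print(list(d),np.round(f.x,4),np.degrees(f.x[2]),np.round(f.fun,1))
# orange tabs centroids
for c,b in (("scene",(350,180,420,240)),("top",(115,145,185,205))):
    im=cv2.imread(f"pics/{c}0.png"); hsv=cv2.cvtColor(im,cv2.COLOR_BGR2HSV)
    m=cv2.inRange(hsv,(5,120,60),(20,255,255)); mm=np.zeros_like(m); mm[b[1]:b[3],b[0]:b[2]]=m[b[1]:b[3],b[0]:b[2]]
    n,l,st,ce=cv2.connectedComponentsWithStats(mm)
    print(c,[(st[i,4],np.round(ce[i],1)) for i in range(1,n) if st[i,4]>6])
E
```

```text
['scene'] [ 0.6041  0.2299 -0.2723  0.0499  0.0392] -15.600472321741174 [-0.1 -0.1  0.   0.  -0.1  0.1  0.2 -0.1]
['top'] [ 0.6045  0.2259 -0.235   0.0489  0.0403] -13.46434478706597 [-0.1 -0.7 -0.3  0.6  0.2 -0.2  0.1  0.3]
['scene', 'top'] [ 0.6045  0.2284 -0.2562  0.0494  0.0396] -14.680272983945763 [-1.5 -0.  -1.  -0.1 -0.6 -0.  -0.7 -0.  -0.8 -0.9 -1.4  0.8 -1.5  0.1
 -1.1  0.2]
scene [(np.int32(43), array([368.4, 202.9])), (np.int32(75), array([401.6, 219.6]))]
top [(np.int32(26), array([126.3, 169.9])), (np.int32(68), array([154.1, 177.6]))]
```

```bash
cat >> h.py <<'E'
from scipy.spatial.transform import Rotation as Rn
def quat(yaw,flip=False):
    y=np.array([-np.sin(yaw),np.cos(yaw),0])*(-1 if flip else 1); z=np.array([0,0,-1.]); x=np.cross(y,z)
    return Rn.from_matrix(np.column_stack([x,y,z])).as_quat()
def ft(n=6):
    r=[]
    for _ in range(n): r.append(np.r_[read_ft_force(),read_ft_torque()]); pause(.01)
    return np.mean(r,0)
PX,PY,PYAW=.6045,.2284,np.radians(-14.7)
CX,CY,CYAW=.5330,-.1987,np.radians(7.0)
E
python3 - <<'E'
from h import *
for fl in (0,1):
    for P in ([PX,PY,.34],[PX,PY,.228],[CX,CY,.25],[CX,CY,.1]):
        print(fl,P,np.round(inverse_kinematics(P,quat(PYAW if P[1]>0 else CYAW,fl)),2))
# overlay
s=5.7
rows=[]
for c,b in (("scene",(350,180,420,230)),("top",(115,145,185,195))):
    im=cv2.imread(f"pics/{c}0.png");x0,y0,x1,y1=b
    o=cv2.convertScaleAbs(cv2.resize(im[y0:y1,x0:x1],None,fx=s,fy=s,interpolation=cv2.INTER_CUBIC),alpha=1.7);o2=o.copy()
    for P,col in ((box(PX,PY,PYAW,.064,.054,.253),(0,255,0)),(box(PX,PY,PYAW,.0494,.0396,.253),(0,255,255)),(box(PX,PY,PYAW,.07,.062,.205),(255,0,255))):
        q=((proj(c,P)-[x0,y0]+.5)*s).astype(int); cv2.polylines(o2,[q],True,col,1)
    rows.append(np.hstack([o,o2]))
cv2.imwrite("pics/pk_ov2.png",np.vstack(rows))
E
```

```text
0 [0.6045, 0.2284, 0.34] [-0.71  0.33  0.36  1.51 -0.12  1.32  0.98]
0 [0.6045, 0.2284, 0.228] [-0.69  0.41  0.34  1.64 -0.15  1.12  1.  ]
0 [0.533, -0.1987, 0.25] [-0.57  0.37  1.05  1.83 -0.35  1.14  2.29]
0 [0.533, -0.1987, 0.1] [-0.34  0.53  0.78  1.94 -0.48  0.87  2.38]
1 [0.6045, 0.2284, 0.34] [-0.98  0.38  0.73  1.53 -0.25  1.34 -2.05]
1 [0.6045, 0.2284, 0.228] [-0.97  0.48  0.73  1.66 -0.34  1.14 -1.99]
1 [0.533, -0.1987, 0.25] [-0.62  0.41  1.13  1.83 -0.4   1.16 -0.8 ]
1 [0.533, -0.1987, 0.1] [-0.33  0.52  0.75  1.94 -0.46  0.86 -0.78]
```

View pics/pk_ov2.png

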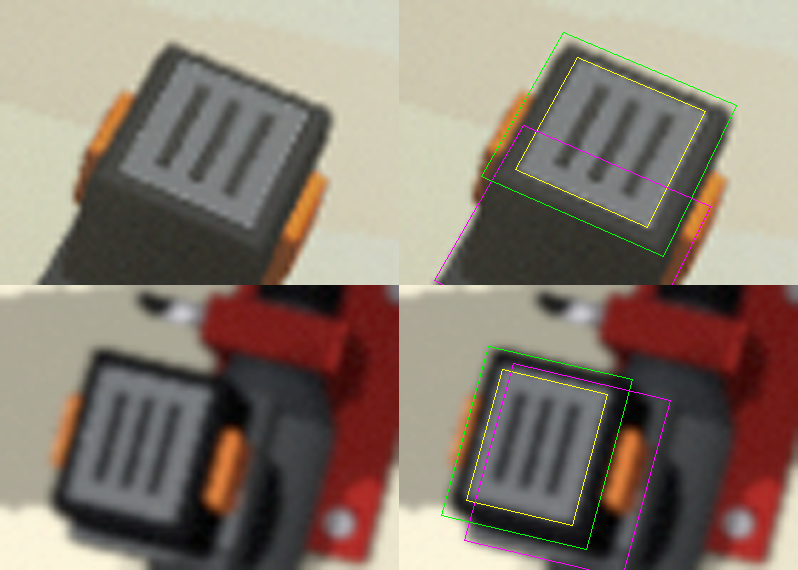

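```bash
python3 - <<'E'
from h import *
q=quat(PYAW)
movel([.2016,.617,.33],speed=.25)
move_ptp([PX,PY,.34],q)
print(read_time_s(),read_eef_pos(),ft())
movel([PX,PY,.228],q,speed=.12)
pause(.2)
print(read_time_s(),read_eef_pos(),ft(),read_finger_gap())
for c in ("scene","top"):
    im=cv2.cvtColor(read_camera(c),cv2.COLOR_RGB2BGR); cv2.imwrite(f"pics/{c}1.png",im)
a=cv2.imread("pics/scene1.png")[160:260,330:430];b=cv2.imread("pics/top1.png")[110:230,90:210]
cv2.imwrite("pics/g1.png",np.hstack([cv2.resize(a,(400,400)),cv2.resize(b,(400,400))]))
E
```

```text
3.1833 [0.60366523 0.23062504 0.33970319] [-2.19879653e-01  1.68605800e-02  1.02491418e-02  1.97232819e-02
 -2.02424803e-04 -1.02929881e-02]
4.5167 [0.6051195  0.22857349 0.22909002] [-0.0091908  -0.11839021  0.30911204 -0.00806278 -0.00095393  0.00058113] 0.08539685333257353
```

View pics/g1.png

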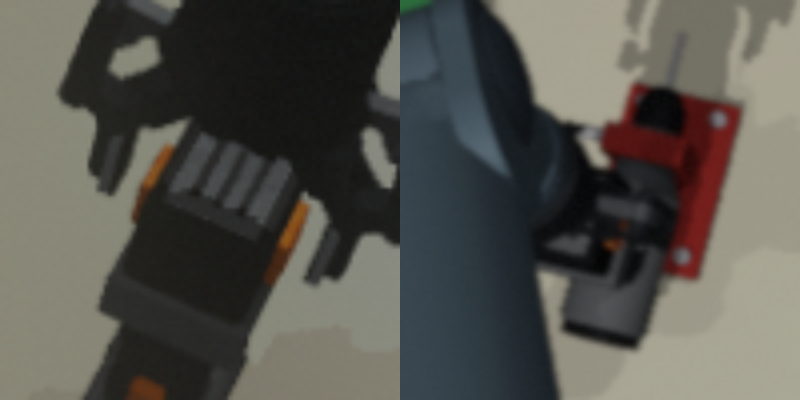

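The left fingertip is at crop (108,185) and the right at (320,268). They straddle the orange tabs with similar gaps and touch nothing. I'll close gently and check the sideways balance.

```bash
python3 - <<'E'
from h import *
yv=np.array([-np.sin(PYAW),np.cos(PYAW),0]);xv=np.array([np.cos(PYAW),np.sin(PYAW),0])
f0=ft()
for o in (.066,.064,.062,.060):
    move_gripper(o,20); f=ft()-f0
    print(o,round(read_finger_gap(),4),"fy",round(f[:3]@yv,2),"fx",round(f[:3]@xv,2),"fz",round(f[2],2),"tq",np.round(f[3:],2),round(read_time_s(),2))
E
```

```text
0.066 0.0662 fy 0.9 fx -0.68 fz 0.95 tq [ 0.23 -0.03  0.02] 5.11
0.064 0.0645 fy 1.43 fx -0.96 fz 3.02 tq [0.36 0.04 0.01] 5.38
0.062 0.0617 fy 1.14 fx -2.22 fz 5.61 tq [ 0.34  0.26 -0.05] 5.64
0.06 0.0602 fy 1.47 fx -2.22 fz 6.45 tq [ 0.35  0.34 -0.08] 5.91
```

```bash
python3 - <<'E'
from h import *
q=quat(PYAW)
yv=np.array([-np.sin(PYAW),np.cos(PYAW),0]);xv=np.array([np.cos(PYAW),np.sin(PYAW),0])
def rep(t):
    f=ft(); print(t,"gap",round(read_finger_gap(),4),"fy",round(f[:3]@yv,2),"fx",round(f[:3]@xv,2),"fz",round(f[2],2),"tq",np.round(f[3:],2),np.round(read_eef_pos(),4),round(read_time_s(),2))
P=np.array([PX,PY,.228])+.0005*yv
movel(P,q,speed=.02)
move_gripper(.057,22); rep("57")
move_gripper(.050,25); rep("50@25")
P[2]+=.001; movel(P,q,speed=.02);rep("+1")
E
```

```text
57 gap 0.0571 fy 0.28 fx -2.58 fz 7.96 tq [ 0.26  0.5  -0.06] [0.6049 0.2292 0.2295] 6.42
50@25 gap 0.0542 fy 0.3 fx -2.9 fz 9.72 tq [ 0.2   0.65 -0.08] [0.6051 0.2294 0.2303] 6.69
+1 gap 0.0538 fy 1.1 fx -2.36 fz 7.19 tq [ 0.3   0.35 -0.07] [0.605  0.2294 0.2303] 6.99
```

Both tabs are fully in (gap 54 mm). I'll lift in small steps and watch for a catch.

```bash
python3 - <<'E'
from h import *
q=quat(PYAW)
yv=np.array([-np.sin(PYAW),np.cos(PYAW),0]);xv=np.array([np.cos(PYAW),np.sin(PYAW),0])
def rep(t):
    f=ft(3); print(t,"gap",round(read_finger_gap(),4),"fy",round(f[:3]@yv,2),"fx",round(f[:3]@xv,2),"fz",round(f[2],2),np.round(read_eef_pos(),4),round(read_time_s(),2)); return f
move_gripper(.050,30); rep("30")
P=np.array([PX,PY,.229])+.0005*yv
for i in range(10):
    P[2]+=.002; movel(P,q,speed=.03); f=rep(f"{P[2]:.3f}")
    if f[2]<-14: print("stop");break
for c in ("scene",):
    im=cv2.cvtColor(read_camera(c),cv2.COLOR_RGB2BGR); cv2.imwrite(f"pics/{c}2.png",im)
cv2.imwrite("pics/g2.png",cv2.resize(cv2.imread("pics/scene2.png")[150:260,330:440],(600,600)))
E
```

```text
30 gap 0.0539 fy 1.3 fx -1.79 fz 7.12 [0.6051 0.2294 0.2304] 7.23
0.231 gap 0.0539 fy 2.91 fx 0.64 fz 0.52 [0.6048 0.2293 0.2306] 7.51
0.233 gap 0.0537 fy 3.84 fx 1.58 fz -5.42 [0.6042 0.2289 0.2317] 7.78
0.235 gap 0.0537 fy 3.86 fx 1.94 fz -9.43 [0.6038 0.2287 0.2335] 8.06
0.237 gap 0.0536 fy 3.5 fx 0.7 fz -8.69 [0.6041 0.2287 0.2367] 8.33
0.239 gap 0.0539 fy 2.79 fx 1.01 fz -7.58 [0.6044 0.2286 0.2392] 8.61
0.241 gap 0.054 fy 2.05 fx 0.14 fz -7.33 [0.6046 0.2285 0.2414] 8.88
0.243 gap 0.0539 fy 1.72 fx -0.71 fz -6.82 [0.6047 0.2285 0.2434] 9.16
0.245 gap 0.0542 fy 0.32 fx -0.47 fz -3.57 [0.605  0.2284 0.2461] 9.43
0.247 gap 0.0537 fy 0.2 fx -0.18 fz -1.39 [0.6051 0.2284 0.248 ] 9.71
0.249 gap 0.0542 fy -0.11 fx -0.65 fz -0.85 [0.6049 0.2285 0.2495] 9.98
```

View pics/g2.png

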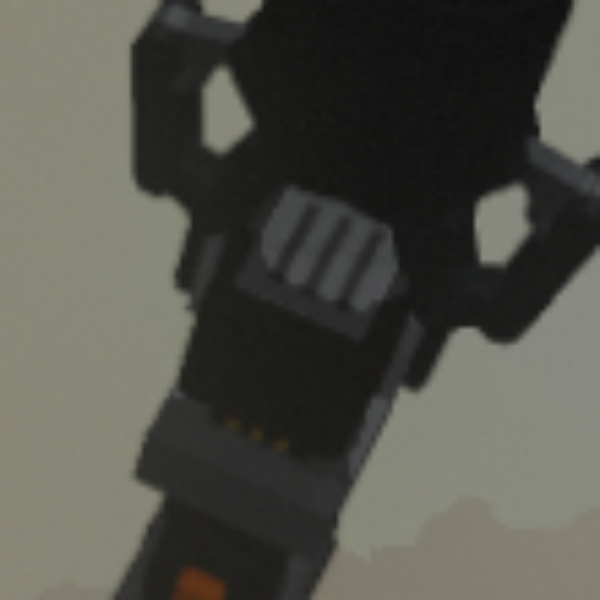

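```bash
python3 - <<'E'
from h import *
q=quat(PYAW)
yv=np.array([-np.sin(PYAW),np.cos(PYAW),0])
P=np.array([PX,PY,.249])+.0005*yv
P[2]=.27; movel(P,q,speed=.06); print(ft(3)[:3],read_finger_gap())
P[2]=.32; movel(P,q,speed=.12); print(ft()[:3],read_eef_pos(),read_finger_gap(),read_time_s())
D=np.array([CX-PX,CY-PY]); T=[P[0]+D[0],P[1]+D[1],.25]
move_ptp([T[0],T[1],.25],quat(CYAW)); pause(.3)
print(T,read_eef_pos(),ft(),read_finger_gap(),read_time_s())
movel([T[0],T[1],.165],quat(CYAW),speed=.12); pause(.2)
print(read_eef_pos(),ft(),read_time_s())
for c in ("scene","top"):
    cv2.imwrite(f"pics/{c}3.png",cv2.cvtColor(read_camera(c),cv2.COLOR_RGB2BGR))
a=cv2.imread("pics/scene3.png")[130:240,130:240];b=cv2.imread("pics/top3.png")[150:270,280:400]
cv2.imwrite("pics/g3.png",cv2.convertScaleAbs(np.hstack([cv2.resize(a,(400,400)),cv2.resize(b,(400,400))]),alpha=1.6))
E
```

```text
[-0.36439796  0.15235517 -2.42554283] 0.05335892916779881
[-0.09443472  0.11581878 -2.63683128] [0.60394717 0.22869104 0.31878817] 0.05350777798488452 11.175
[np.float64(0.5331268789722924), np.float64(-0.19821636612361204), 0.25] [ 0.53358206 -0.19746736  0.25004298] [ 2.79522006e-01 -7.14139655e-02 -2.17383461e+00 -2.88228228e-05
  4.46503315e-03 -7.58577100e-03] 0.0537551117637501 13.1333
[ 0.53392572 -0.19847311  0.16607875] [ 7.43529130e-02 -2.99856561e-01 -2.57653983e+00 -6.49598331e-04
  3.31585898e-03  4.97313082e-03] 14.2417
```

View pics/g3.png

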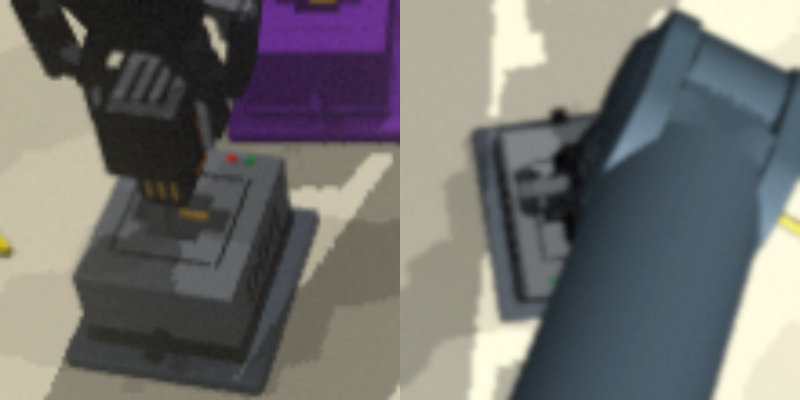

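```bash
python3 - <<'E'
from h import *
s=7;x0,y0,x1,y1=140,130,225,215
im=cv2.imread("pics/scene3.png")
o=cv2.convertScaleAbs(cv2.resize(im[y0:y1,x0:x1],None,fx=s,fy=s,interpolation=cv2.INTER_CUBIC),alpha=1.9)
X,Y,Z=.5337,-.1984,.166
dy=.002  # scene bias
def dr(P,col): cv2.polylines(o,[((proj("scene",P)-[x0,y0]+.5)*s).astype(int)],True,col,1)
u=Z-.0255
dr(box(X,Y+dy,CYAW,.0494,.0396,u+.048),(0,255,255)); dr(box(X,Y+dy,CYAW,.064,.054,u+.048),(0,255,0))
dr(box(X,Y+dy,CYAW,.064,.054,u),(0,255,0)); dr(box(X,Y+dy,CYAW,.030,.024,u-.038),(255,0,255))
dr(box(CX,CY+dy,CYAW,.12,.1,.076),(255,255,0)); dr(box(CX,CY+dy,CYAW,.0384,.0324,.076),(255,255,0))
cv2.imwrite("pics/g3o.png",o)
E
```

```text
(no output)
```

View pics/g3o.png

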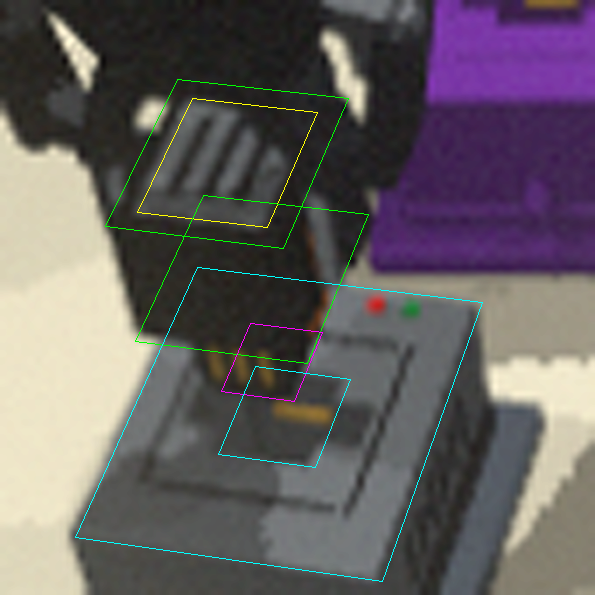

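The overlay lines up, with the stem over the well. I'll insert under force monitoring.

```bash
cat > ins.py <<'E'
from h import *
q=quat(CYAW)
yv=np.array([-np.sin(CYAW),np.cos(CYAW),0]);xv=np.array([np.cos(CYAW),np.sin(CYAW),0])
def rep(t):
    f=ft(2); e=read_eef_pos(); print(t,"gap",round(read_finger_gap(),4),"fx %.1f fy %.1f fz %.1f"%(f[:3]@xv,f[:3]@yv,f[2]),"tq",np.round(f[3:],2),np.round(e,4),round(read_time_s(),2)); return f,e
E
python3 - <<'E'
from ins import *
T=np.array([.5331,-.1987,.145])
movel(T,q,speed=.08); rep("145")
while T[2]>.1205:
    T[2]-=.003; movel(T,q,speed=.03); f,e=rep(f"{T[2]:.4f}")
    if f[2]>5: print("contact"); break
E
```

```text
145 gap 0.0537 fx 0.1 fy 0.2 fz -1.6 tq [-0.02  0.04 -0.05] [ 0.5323 -0.1985  0.144 ] 14.76
0.1420 gap 0.0538 fx -0.4 fy -0.2 fz -2.1 tq [ 0.01 -0.02 -0.01] [ 0.5332 -0.1987  0.142 ] 15.03
0.1390 gap 0.0536 fx 0.0 fy 0.3 fz -2.4 tq [-0.03  0.04 -0.01] [ 0.533  -0.1986  0.1389] 15.29
0.1360 gap 0.0538 fx 0.1 fy 0.1 fz -2.6 tq [-0.01 -0.   -0.01] [ 0.5329 -0.1986  0.1358] 15.56
0.1330 gap 0.0537 fx -0.2 fy 0.3 fz -2.6 tq [-0.    0.02  0.05] [ 0.5329 -0.1986  0.1327] 15.82
0.1300 gap 0.0538 fx -0.2 fy -0.3 fz -2.2 tq [-0.04  0.05  0.03] [ 0.5329 -0.1986  0.1298] 16.09
0.1270 gap 0.0537 fx -0.1 fy 0.2 fz -2.1 tq [0.   0.02 0.02] [ 0.5329 -0.1986  0.1268] 16.36
0.1240 gap 0.0536 fx -0.1 fy -0.1 fz -2.7 tq [-0.02  0.01 -0.01] [ 0.5329 -0.1986  0.1238] 16.62
0.1210 gap 0.0534 fx 0.5 fy -0.0 fz -2.6 tq [-0.   -0.02 -0.01] [ 0.5329 -0.1986  0.1208] 16.89
0.1180 gap 0.0535 fx 0.2 fy 0.4 fz -2.0 tq [ 0.01  0.01 -0.02] [ 0.5329 -0.1986  0.1178] 17.16
```

```bash
python3 - <<'E'
from ins import *
T=np.array([.5331,-.1987,.118]); h=[]
while T[2]>.088:
    T[2]-=.0015; movel(T,q,speed=.03); f,e=rep(f"{T[2]:.4f}")
    if f[2]>19 or abs(f[:2]).max()>8: print("check"); break
E
```

```text
0.1165 gap 0.0538 fx 0.2 fy -0.3 fz -2.3 tq [-0.03  0.01 -0.  ] [ 0.5331 -0.1987  0.1164] 17.43
0.1150 gap 0.0536 fx -1.2 fy 0.8 fz -0.8 tq [ 0.01  0.28 -0.02] [ 0.5329 -0.1988  0.1151] 17.69
0.1135 gap 0.0535 fx -2.4 fy 0.7 fz 3.1 tq [0.12 0.65 0.  ] [ 0.533  -0.1988  0.1139] 17.96
0.1120 gap 0.0539 fx -3.7 fy 1.3 fz 6.9 tq [ 0.26  0.89 -0.  ] [ 0.533  -0.1989  0.1128] 18.23
0.1105 gap 0.0538 fx -4.0 fy 2.1 fz 8.2 tq [0.3  0.94 0.01] [ 0.5333 -0.1989  0.1116] 18.49
0.1090 gap 0.0536 fx -4.0 fy 2.0 fz 8.8 tq [ 0.27  1.   -0.02] [ 0.5335 -0.199   0.1104] 18.76
0.1075 gap 0.0541 fx -4.0 fy 1.1 fz 10.6 tq [ 0.35  1.04 -0.02] [ 0.5338 -0.1991  0.1093] 19.02
0.1060 gap 0.0537 fx -3.7 fy 2.7 fz 11.5 tq [0.37 1.04 0.04] [ 0.5341 -0.1992  0.108 ] 19.29
0.1045 gap 0.0538 fx -2.8 fy 0.6 fz 6.7 tq [0.07 0.66 0.02] [ 0.534  -0.1994  0.1059] 19.56
0.1030 gap 0.0536 fx -2.7 fy 0.5 fz 6.6 tq [0.04 0.68 0.03] [ 0.534  -0.1995  0.1042] 19.82
0.1015 gap 0.0539 fx -2.1 fy 0.1 fz 7.0 tq [ 0.03  0.7  -0.01] [ 0.534  -0.1995  0.1027] 20.09
0.1000 gap 0.0538 fx -2.6 fy 0.5 fz 6.5 tq [ 0.04  0.68 -0.  ] [ 0.534  -0.1996  0.1012] 20.36
0.0985 gap 0.054 fx -3.1 fy 0.5 fz 6.4 tq [-0.01  0.64 -0.03] [ 0.534  -0.1996  0.0998] 20.62
0.0970 gap 0.0538 fx -4.0 fy 0.4 fz 9.3 tq [0.2  0.8  0.04] [ 0.5341 -0.1997  0.0987] 20.89
0.0955 gap 0.0541 fx -5.1 fy 1.9 fz 12.6 tq [0.28 1.05 0.02] [ 0.5341 -0.1997  0.0978] 21.16
0.0940 gap 0.0534 fx -6.1 fy 2.2 fz 16.2 tq [ 0.37  1.32 -0.03] [ 0.5341 -0.1997  0.0968] 21.43
0.0925 gap 0.0537 fx -7.2 fy 3.1 fz 19.7 tq [ 0.43  1.59 -0.02] [ 0.5341 -0.1997  0.0959] 21.69
check
```

```bash
python3 - <<'E'
from ins import *
for c in ("scene","top"):
    cv2.imwrite(f"pics/{c}4.png",cv2.cvtColor(read_camera(c),cv2.COLOR_RGB2BGR))
a=cv2.imread("pics/scene4.png")[140:240,130:230]
cv2.imwrite("pics/g4.png",cv2.convertScaleAbs(cv2.resize(a,(600,600),interpolation=cv2.INTER_CUBIC),alpha=1.8))
E
```

```text
(no output)
```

View pics/g4.png

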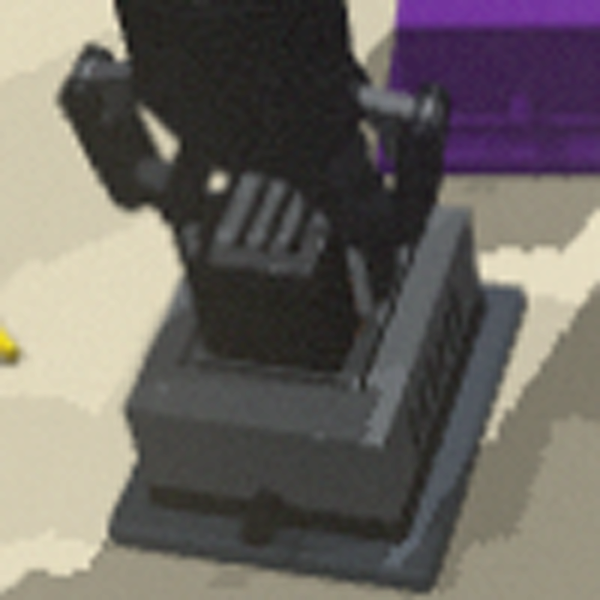

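Contact force climbed past the rubbing plateau, from about 9 to 22 N. The height matches home on the compressed foam (predicted underside 0.0700, from the TCP 0.0704), and no gap shows. I'll ease off the load, then release.

```bash
python3 - <<'E'
from ins import *
T=np.array([.5336,-.1992,.0925])
while T[2]<.103:
    T[2]+=.0015; movel(T,q,speed=.03); f,e=rep(f"{T[2]:.4f}")
    if f[2]<4: break
for o,ef in ((.056,20),(.060,20),(.066,20),(.085,20)):
    move_gripper(o,ef); rep(o)
for c in ("scene",):
    cv2.imwrite(f"pics/{c}5.png",cv2.cvtColor(read_camera(c),cv2.COLOR_RGB2BGR))
T[2]=.19; movel(T,q,speed=.12); rep("up")
T[2]=.30; movel(T,q,speed=.2)
move_ptp([.45,.05,.35],q); pause(.2); print(read_time_s(),ft()[:3])
for c in ("scene","top"):
    cv2.imwrite(f"pics/{c}6.png",cv2.cvtColor(read_camera(c),cv2.COLOR_RGB2BGR))
s=cv2.imread("pics/scene6.png")
a=s[140:240,130:230];b=cv2.imread("pics/top6.png")[160:260,285:385]
cv2.imwrite("pics/g6.png",cv2.convertScaleAbs(np.hstack([cv2.resize(a,(400,400),interpolation=cv2.INTER_CUBIC),cv2.resize(b,(400,400),interpolation=cv2.INTER_CUBIC)]),alpha=1.8))
E
```

```text
0.0940 gap 0.0536 fx -7.1 fy 3.6 fz 16.7 tq [0.42 1.42 0.01] [ 0.5341 -0.1997  0.0967] 22.06
0.0955 gap 0.0537 fx -4.9 fy 2.8 fz 13.3 tq [ 0.36  1.18 -0.01] [ 0.5341 -0.1997  0.0976] 22.32
0.0970 gap 0.0536 fx -3.5 fy 1.6 fz 9.5 tq [0.29 0.91 0.03] [ 0.5341 -0.1997  0.0986] 22.59
0.0985 gap 0.0539 fx -2.9 fy 0.8 fz 5.5 tq [ 0.22  0.67 -0.01] [ 0.5341 -0.1997  0.0995] 22.86
0.1000 gap 0.0541 fx -1.2 fy -0.6 fz 2.6 tq [ 0.07  0.27 -0.03] [ 0.5341 -0.1997  0.1003] 23.12
0.056 gap 0.0561 fx -0.8 fy -0.8 fz 1.6 tq [-0.09  0.04 -0.06] [ 0.534  -0.1994  0.1   ] 23.36
0.06 gap 0.0599 fx 0.9 fy -1.7 fz -2.1 tq [-0.21 -0.24 -0.04] [ 0.534  -0.1992  0.0998] 23.59
0.066 gap 0.0659 fx -0.1 fy -1.0 fz 0.2 tq [-0.09  0.09 -0.  ] [ 0.5335 -0.199   0.1   ] 23.84
0.085 gap 0.0851 fx 0.3 fy 0.4 fz -0.2 tq [0.03 0.01 0.02] [ 0.5338 -0.199   0.1001] 24.19
up gap 0.0853 fx -0.5 fy 0.0 fz 0.0 tq [-0.01  0.01 -0.06] [ 0.5329 -0.1988  0.1891] 25.16
27.1 [ 0.12061666 -0.05561296  0.33943848]
```

View pics/g6.png

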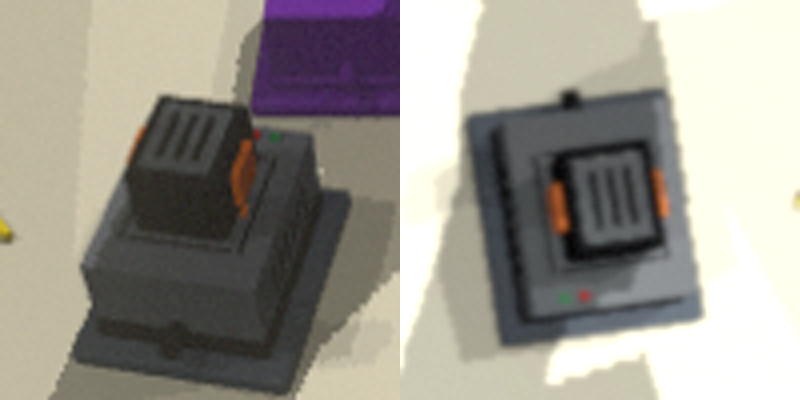

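View pics/scene6.png

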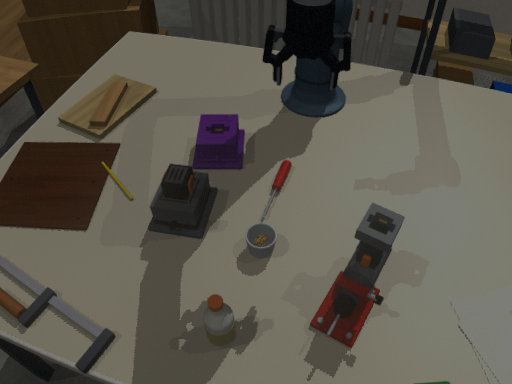

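```bash
python3 - <<'E'
from h import *
im=cv2.imread("pics/scene6.png");s=10;x0,y0,x1,y1=152,155,212,215
o=cv2.convertScaleAbs(cv2.resize(im[y0:y1,x0:x1],None,fx=s,fy=s,interpolation=cv2.INTER_CUBIC),alpha=2)
cv2.imwrite("pics/z6.png",o)
im=cv2.imread("pics/scene0.png");x0,y0,x1,y1=360,185,420,245
o=cv2.convertScaleAbs(cv2.resize(im[y0:y1,x0:x1],None,fx=s,fy=s,interpolation=cv2.INTER_CUBIC),alpha=2)
cv2.imwrite("pics/z0.png",o)
E
```

View pics/z6.png

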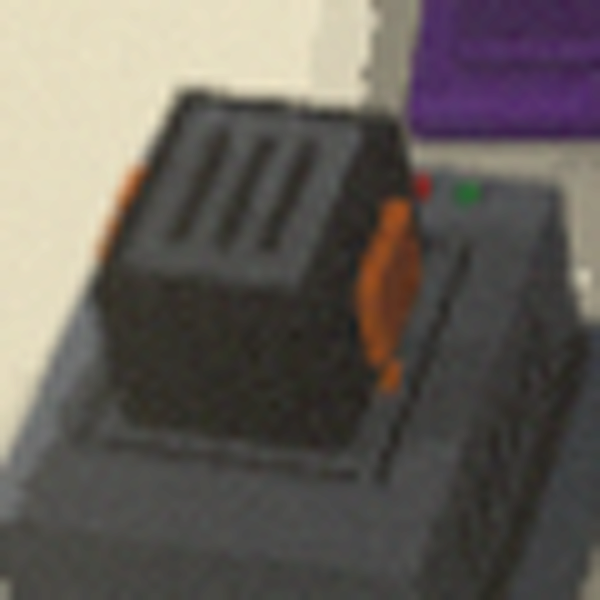

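View pics/z0.png

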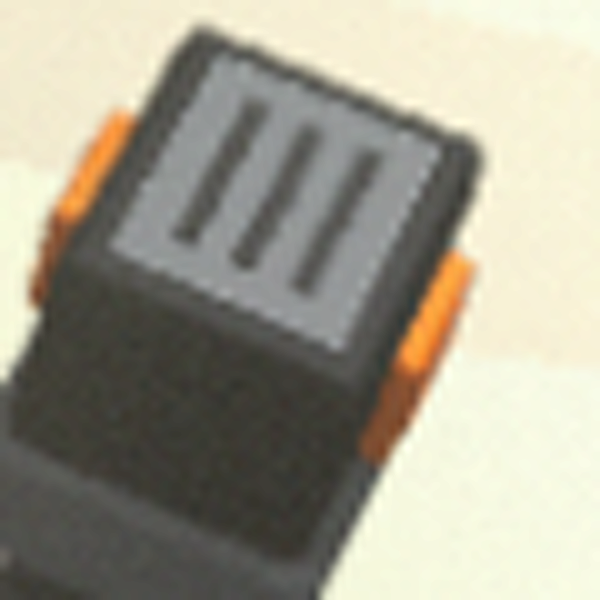

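The pack sits in the charger at scene crop (250,280), and both orange tabs have sprung out. The small orange spot at (390,378) is the prong entering its slot. As a last check I'll press lightly on the pack's top with closed fingers to verify height and seating.

```bash
python3 - <<'E'
from ins import *
move_gripper(0.0,20)
T=np.array([.5341,-.1997,.20]); move_ptp(T,q)
T[2]=.150; movel(T,q,speed=.12); rep("150")
while T[2]>.130:
    T[2]-=.002; movel(T,q,speed=.03); f,e=rep(f"{T[2]:.3f}")
    if f[2]>10: break
T[2]=.21; movel(T,q,speed=.15)
move_ptp([.45,.05,.35],q); print(read_time_s())
for c in ("scene","top"):
    cv2.imwrite(f"pics/{c}7.png",cv2.cvtColor(read_camera(c),cv2.COLOR_RGB2BGR))
a=cv2.imread("pics/scene7.png")[150:230,140:220];b=cv2.imread("pics/top7.png")
cv2.imwrite("pics/g7.png",np.hstack([cv2.resize(cv2.convertScaleAbs(a,alpha=1.8),(384,384),interpolation=cv2.INTER_CUBIC),b[:,96:]]))
print(read_time_s())
E
```

```text
150 gap 0.0003 fx 0.5 fy 0.2 fz 0.4 tq [ 0.01 -0.03 -0.02] [ 0.5345 -0.1995  0.1504] 29.76
0.148 gap -0.0004 fx -0.2 fy 0.7 fz 0.3 tq [-0.   -0.01 -0.02] [ 0.5345 -0.1999  0.1486] 30.02
0.146 gap -0.0005 fx 0.1 fy -0.3 fz 0.2 tq [-0.03  0.    0.02] [ 0.5341 -0.1996  0.146 ] 30.29
0.144 gap 0.0001 fx 0.9 fy 0.5 fz 0.3 tq [ 0.01 -0.   -0.  ] [ 0.534  -0.1997  0.1438] 30.56
0.142 gap 0.0004 fx -0.1 fy -0.4 fz 1.7 tq [-0.04 -0.02  0.02] [ 0.5345 -0.2     0.1424] 30.82
0.140 gap 0.0 fx -1.0 fy 0.1 fz 6.5 tq [0.03 0.17 0.03] [ 0.5348 -0.2003  0.1411] 31.09
0.138 gap -0.0003 fx -1.6 fy 1.0 fz 11.4 tq [0.28 0.56 0.01] [ 0.5348 -0.2003  0.1399] 31.36
33.1333
33.2333
```

View pics/g7.png

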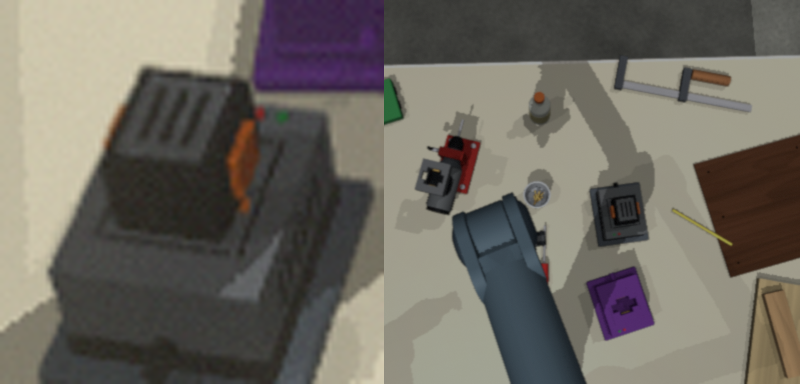

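```bash
python3 - <<'E'
from bench import *
print(read_ft_force(),read_time_s(),sign_off())
E
```

```text
the job is handed in; nothing more can be done
[ 0.05783518 -0.37837428 -0.30198729] 33.2333 None
```

The pack is out of the drill and fully home in the grey charger. I handed the job in at 33.2 s with the arm clear of everything.

- **Squeeze and lift:** I squeezed both tabs fully in at 25–30 N grip (finger gap 54 mm) and lifted straight up in 2 mm steps. The pull peaked at about 9 N and then fell to the pack's weight, so no catch was holding.
- **Insertion:** The stem entered the well without touching the sides. I met the terminal bump at about 14 N, then about 9 N of rubbing, and stopped at about 22 N once the force climbed steadily against the foam. I then eased off and released.
- **Seating check:** I pressed lightly (11 N) on the pack's top with closed fingers. First contact put the top at about 0.124 m, which matches fully home (76 + 48 mm), and the force rose evenly on the foam. The pictures show no gap and both tabs sprung out. The other things look unmoved by eye, though the arm partly hides the screwdriver in the last top view.
- **Disagreement:** The two cameras differed by about 4 mm in y, the same amount at the pack and at the charger. I used the mean of the two and corrected the grasp with the sideways force reading. Early on, the network also ranked the purple look-alike above the grey charger; I chose by colour in an enlarged crop.

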